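# Put the checked setting block back beside its twin and shut the case

### The arm

A 6-joint arm with a two-finger parallel gripper is mounted at the origin on a cart in front of the work surface, level with it; the furniture and walls round the work are solid. World frame = base frame: x ahead of the robot, y to its left, z up, the work surface at z = 0. Lengths are in mm, angles in rad, forces in N, time in s.
With the tool pointing down it reaches from about 325 to 875 mm from the base axis. Payload 4.4 kg.
Tool frame: the origin (TCP) lies on the centre line of the jaws, within the pads' length; the fingertips stand ahead of it and the grasp point (between the pads) lies 6 mm ahead of it (ctrl.tcp_to_tips is the z of the fingertips in the tool frame, in mm); z points along the fingers, y is the direction in which the jaws open and shut (so a half turn about z gives the same grasp; the last joint's range is limited). The gripper opens to 85 mm and grips with 20 to 120 N. Pads are 22 mm wide; open, the fingers measure 114 mm over their backs; the gripper's body (76 mm by 85 mm) begins 54 mm behind the grasp point. The pads swing forward as they close: fully open they stand 13 mm farther back than shut.
Start: joints at [-1.315, 0.207, 1.542, -0, 1.393, -0.15], TCP at [226.972, -528.31, 256.282] pointing down, gripper open.
Joint ranges: [-2.73, 2.73], [-0.86, 2.22], [0.23, 2.46], [-1.11, 4.25], [0.08, 2.63], [-2.82, 2.82]. Speed limits (rad/s): [2.79, 2.79, 3.14, 3.14, 3.14, 3.14].

### API

Orientations are given as a 3x3 rotation matrix whose columns are the frame's x, y, z axes.
In Python, from plant import ctrl, sensors, optics gives the robot as it stands. Calls block until the motion is done:
- ctrl.move_ptp(position, orientation): joint-space move of the TCP to a pose.
- ctrl.move_l(position, rot=None, vel=150, threshold=None): straight line of the TCP; rot=None keeps the orientation; vel is the mean speed in mm/s. With threshold (N) it stops when the force on the tool has changed by that much, and returns True; else False.
- ctrl.set_joints(angles): joint-space move.
- ctrl.gripper_to(opening, force=None): finger opening in mm; force is the grip in N (None keeps the last); returns when the fingers have stopped.
- ctrl.hold(seconds).
- ctrl.solve_ik(position, orientation): joint angles nearest the present ones, or None.
- sensors.read_state(): the state.
- optics.grab_frame(name): name is "side" or "top" or "wrist"; returns (picture, depth): 400x640x3 uint8, red, green, blue; 400x640 float32, mm along the optical axis (not along the pixel's ray), 0 where there is no reading.
- optics.camera_params(name): a dict with "mtx" (3x3 intrinsics, pixels), "R" (3x3) and "t" (3): a world point X has camera coordinates R X + t; the wrist camera has in their place "T_tool_cam" (4x4, takes a point from camera to tool coordinates, whose origin is the TCP and whose axes are the flange's). Camera axes: x right, y down, z forward; pixel columns grow to the right and rows downward; lengths in mm; the calibration is good to about 2 mm. A picture is of the moment at which its call begins: read the wrist's pose just before it. camera_params takes no time and is no camera call.
A pose or a line that the arm cannot do raises ctrl.MotionError and nothing moves.
- ctrl.finish_job(): hands the job in, once; it reports no verdict.
The state is a dict: "t": time; "q": joint angles; "qvel": joint speeds; "tau": joint torques, N m; "eef_pos": TCP position; "eef_rot": TCP orientation; "force": force on the tool from outside, world axes, zero at the start; "wrist_torque": the same for the moment, N m; "grip_width": finger opening in mm.
Only numpy, scipy, OpenCV 4.12 (cv2) and the standard library are available. Lean on these libraries where they do the work, as an engineer would, in place of code of your own. Each camera call takes 0.05 s, during which the arm holds its last target. There are 200 camera calls.

### The job

The loose steel-faced wooden block on the iron surface plate belongs in the empty right-hand bay of the open wooden case, beside its twin. Slide it fully home, steel face up, then push the case's door shut until it snaps onto its catch. Leave the twin in its bay and the other things on the bench where they are.

Things in the scene. Friction and masses are not known exactly. Their poses are not given: they have to be found in the camera images.
- setting_block: The loose block to put away: a brown wooden bar with a ground steel face on top, 105 mm long (its x axis), 32 mm wide (y), 34 mm high (z), about 0.25 kg. Origin at the centre of its underside. It starts lying on the surface plate, its underside 60 mm above the bench, steel face up; either end may go in first.
- mate_block: Its twin of the same shape and size, already home in the case's left-hand bay (left as seen looking into the mouth; centre line at y = +22 mm of the case). Origin at the centre of its underside.
- block_case: Fixed light-wood case, 114 mm deep (x), 96 mm wide (y), 54 mm high, with two bays side by side, open at its front. Origin at the centre of its underside; x points from the mouth into the case (the way a block slides in), y to the left as seen looking into the mouth, z up. Mouth plane at x = -57 mm. It stands on a 2 mm rubber mat, its mouth facing out over the bench's front edge.
- bay_mouth (a point): Middle of the empty right-hand bay's floor in the plane of the mouth (case frame: -57, -22, 8 mm); axes as the case's. The bay is 36 mm wide, 38 mm high, 107 mm deep; walls, floor and top are 8 mm thick, front edges rounded to 4 mm. A block that is home has its centre 54.5 mm inside this point and its outer end about 2 mm inside the mouth.
- case_door (a joint): Angle of the case's door, rad: 0 = shut against the mouth, grows as it swings open, to 2.4. It starts open at 1.65 to 2.15. The hinge is light; the door stays where it is left. The last 0.09 rad ride over a sprung ball catch on the case's right side that takes about 6 N at the free edge; past the ball the door snaps to 0 and stays.
- door_hinge (a point): On the door's vertical hinge axis at mid-height of the door (case frame: -62, 50, 28 mm). Axes turn with the door: -y runs from the hinge to the free edge, -x is out of the outer face; shut, they match the case's. The door is 96 mm wide (2 to 98 mm from the axis), 50 mm high, 8 mm thick (4 mm either side of the axis). A 22 mm brass tongue at the free edge points along +x.
- door_edge (a point): Middle of the door's free edge on its outer face, 98 mm from the hinge axis. Axes turn with the door.
- grey_block: Bystander: dark grey ground block, 74 x 46 x 45 mm, on the bench between the robot and the plate. Too big for the bay.
- ring_gauge: Bystander: steel ring, 44 mm across and 12 mm high, near the mat's right-hand end.
- edge_finder: Bystander: slim steel edge finder, 68 x 10 x 10 mm, lying near the mat's left-hand end. A wooden chest 245 mm high stands just left of the mat.
- surface_plate: Fixed dark cast-iron plate, 130 x 100 mm (x, y), top 60 mm above the bench, on which the loose block lies. Origin at the centre of its underside. A wooden instrument case 130 mm high stands to its left (from about 20 mm off), a dark box 86 mm high in front of it and open bins up to 112 mm high behind, with taller dial stands in them.

How it is judged (in metres and radians):
At the end, for the whole second after the job is handed in: Loose block at rest in the right-hand bay, steel face up, its outer end inside the mouth, within 4 mm of the bay's centre line; twin still home in the left-hand bay; door shut past its catch (under 0.025 rad); grey block, ring and edge finder within 30 mm of their starts (x of setting_block in the frame of block_case above -0.0065 m and y of setting_block in the frame of block_case between -0.026 and -0.018 m and z of setting_block in the frame of block_case below 0.0115 m and angle between setting_block's own z axis and vertical below 0.1 rad and linear speed of setting_block below 0.02 m/s and distance between mate_block and block_case below 0.027 m and value of joint case_door below 0.025 rad and distance of each of grey_block, ring_gauge, edge_finder from where it was at the start of the episode below 0.03 m); the robot touches nothing.
It also fails if it takes over 72 s, if anything falls off the work surface, if the arm or the gripper's body presses on something with over 40 N, if the wrist force passes 120 N, or if a joint passes its speed limit or range.

## Working session

There is one attempt and no reset: what is moved stays moved. The work goes in short steps, each a Python script; the robot and the scene stay as the last script left them, time stands still between calls to the robot, and variables do not carry over. Pictures are saved under pics/ and viewed, about 8 in all and at most 12, crops included, and the job is handed in when it is done.

```bash
ls; mkdir -p pics
python3 - <<'E'
from plant import ctrl,sensors,optics
import cv2,numpy as np
for n in ("top","side"):
    p,d=optics.grab_frame(n); cv2.imwrite(f"pics/{n}0.png",cv2.cvtColor(p,cv2.COLOR_RGB2BGR)); np.save(f"pics/{n}0.npy",d)
    c=optics.camera_params(n); print(n,c["mtx"].round(1).tolist(),c["R"].round(3).tolist(),c["t"].round(1))
print(optics.camera_params("wrist"),ctrl.tcp_to_tips,sensors.read_state()["t"])
E
```

```text
pics
top [[463.2, 0.0, 318.6], [0.0, 463.2, 204.6], [0.0, 0.0, 1.0]] [[0.004, -1.0, -0.007], [-0.997, -0.003, -0.082], [0.082, 0.007, -0.997]] [  78.9  508.7 1221.8]
side [[454.7, 0.0, 321.7], [0.0, 454.7, 201.8], [0.0, 0.0, 1.0]] [[-0.78, -0.626, 0.015], [-0.328, 0.388, -0.862], [0.534, -0.677, -0.507]] [424.5 208.8 779.7]
{'mtx': array([[292.42944299,   0.        , 319.94241042],
       [  0.        , 292.42944299, 198.18613648],
       [  0.        ,   0.        ,   1.        ]]), 'T_tool_cam': array([[-7.17706007e-04, -9.64071498e-01, -2.65641925e-01,
         6.76129082e+01],
       [ 9.99999712e-01, -7.57633879e-04,  4.78366817e-05,
        -1.08185671e-01],
       [-2.47377303e-04, -2.65641814e-01,  9.64071764e-01,
        -1.17698690e+02],
       [ 0.00000000e+00,  0.00000000e+00,  0.00000000e+00,
         1.00000000e+00]])} 25.0 0.1
```

View pics/top0.png

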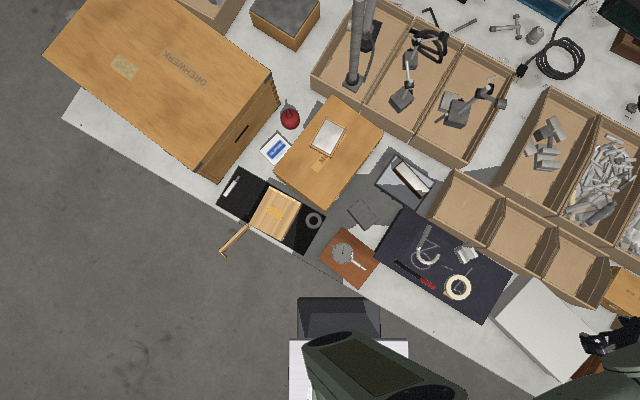

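View pics/side0.png

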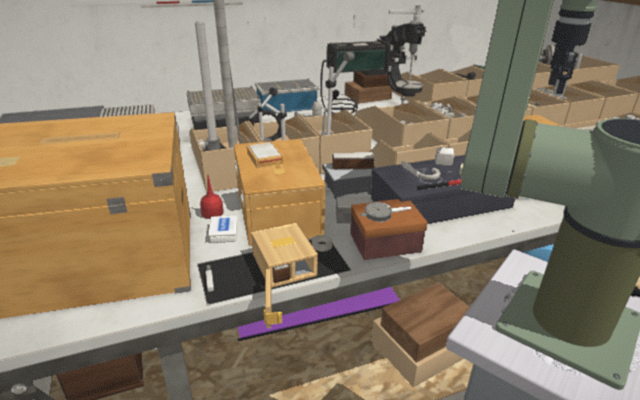

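The top view shows the case at about (275,212) with its door open toward (222,253). The plate and block are near (408,177), the grey block near (362,212) and the ring at (314,220). I'll enlarge the crops next.

```bash
cat > h.py <<'E'
from plant import ctrl,sensors,optics
import cv2,numpy as np
def px(n,u,v,z=None,d=None):
    "world point of pixel on depth map d, or on the plane z"
    c=optics.camera_params(n); K,R,t=c["mtx"],c["R"],c["t"]
    r=np.linalg.solve(K,[u,v,1.])
    o=-R.T@t; w=R.T@r
    s=(z-o[2])/w[2] if z is not None else d[int(round(v)),int(round(u))]
    return o+s*w
def tilt(n,im,x0,y0,w,h,k,f):
    cv2.imwrite(f,cv2.resize(im[y0:y0+h,x0:x0+w],None,fx=k,fy=k,interpolation=cv2.INTER_CUBIC))
E
python3 - <<'E'
from h import *
im=cv2.imread("pics/top0.png"); d=np.load("pics/top0.npy")
a=cv2.resize(im[160:265,210:340],None,fx=6,fy=6,interpolation=cv2.INTER_CUBIC)[:, :780]
tilt(0,im,210,160,130,100,6,"pics/a.png"); tilt(0,im,340,140,100,95,6,"pics/b.png")
for u,v in [(275,212),(410,177),(405,165),(360,214),(235,240),(314,220),(240,200),(225,187),(430,175),(345,260)]: print(u,v,px("top",u,v,d=d).round(1))
E
```

```text
275 212 [486.  194.2  53.9]
410 177 [ 573.7 -151.8   91.6]
405 165 [ 604.5 -139.4   91.5]
360 214 [482.2 -28.5  42.7]
235 240 [412.9 304.6  16. ]
314 220 [467.9  93.2   3.1]
240 200 [521.7 295.    5.1]
225 187 [558.1 338.2  -2.4]
430 175 [ 592.2 -223.5    2.4]
345 260 [363.5  13.4  88.6]
```

View pics/a.png

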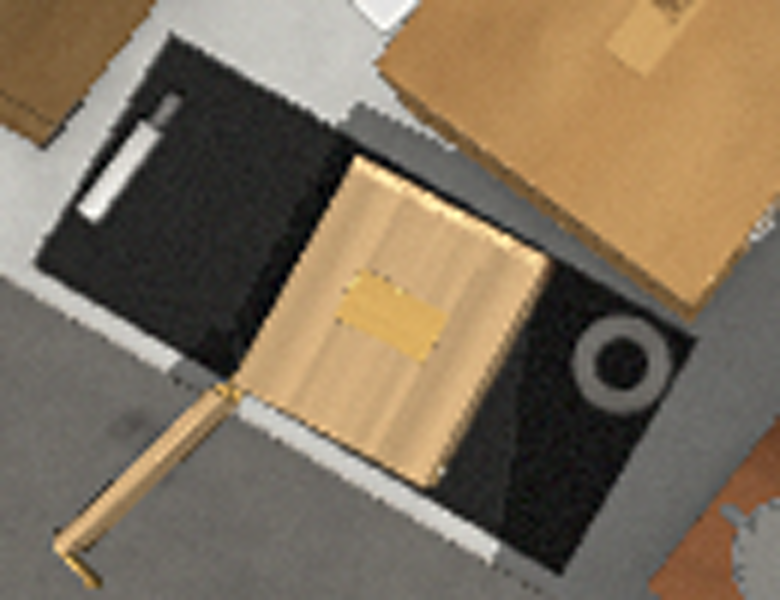

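View pics/b.png

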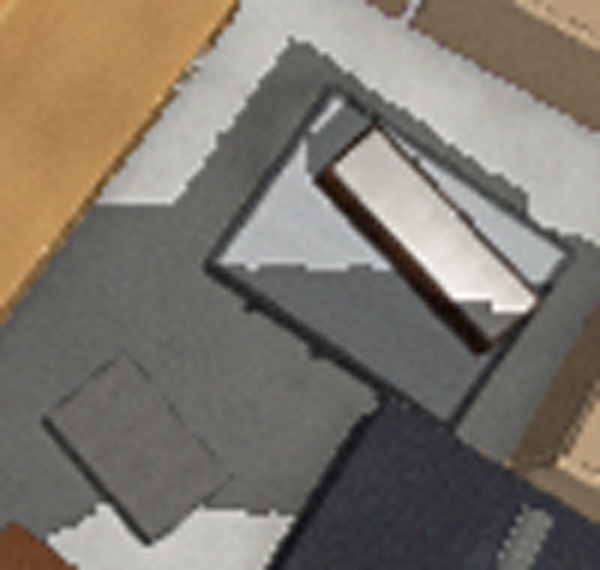

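Crop a shows the case top corners at (355,155), (550,258), (432,487) and (238,388). The door runs from the hinge at (232,392) to its free edge at (60,548). Crop b shows the steel face corners at (377,123), (540,298) and (318,172). I'll compute poses from these, then move above the block.

Run:
```python
from h import *
d=np.load("pics/top0.npy")
A=lambda u,v,z: px("top",210+(u+.5)/6-.5,160+(v+.5)/6-.5,z)[:2]
B=lambda u,v,z: px("top",340+(u+.5)/6-.5,140+(v+.5)/6-.5,z)[:2]
bl,br,fr,fl=[A(*p,56) for p in [(355,155),(550,258),(432,487),(238,388)]]
c=(bl+br+fr+fl)/4; ax=(bl+br-fl-fr)/2; ay=(bl+fl-br-fr)/2
print("case",c.round(1),np.linalg.norm(ax),np.linalg.norm(ay),np.degrees([np.arctan2(ax[1],ax[0]),np.arctan2(-ay[0],ay[1])]))
k=[B(*p,94) for p in [(377,123),(318,172),(540,298)]]
print("block c",((k[1]+k[2])/2).round(1),"L",k[0]-k[2],np.linalg.norm(k[0]-k[2]),"W",np.linalg.norm(k[0]-k[1]),np.degrees(np.arctan2(*(k[0]-k[2])[::-1])))
print("door",[A(*p,57).round(1) for p in [(232,392),(60,548)]])
for n,(u,v) in dict(dark=(420,440),dark2=(400,405),bin=(590,330),bin2=(520,450),bin3=(575,120)).items():
    print(n,px("top",340+u/6,140+v/6,d=d).round(0))
for u,v in [(217,180),(200,173),(180,160)]: print("chest",px("top",u,v,d=d).round(0))
```

```text
case [482.8 193.4] 112.38576391404351 95.60527105486379 [-26.37058004 -27.18732975]
block c [ 569.  -153.9] L [74.43210972 67.77644559] 100.66670518748461 W 32.80926263519307 42.320390507377276
door [array([451.9, 263.1]), array([384.4, 336.3])]
dark [ 482. -151.   88.]
dark2 [ 496. -143.   87.]
bin [ 534. -237.   34.]
bin2 [ 481. -205.   37.]
bin3 [ 634. -240.    3.]
chest [573. 353.  30.]
chest [568. 357. 187.]
chest [589. 388. 244.]
```

```bash
cat >> h.py <<'E'
def down(a,tilt=0):
    "tool down, tool x at yaw a (deg); tilt leans the fingers toward tool x"
    a=np.radians(a);t=np.radians(tilt); X=np.array([np.cos(a),np.sin(a),0]);Z=np.array([0,0,1.])
    z=-np.cos(t)*Z+np.sin(t)*X; x=np.cos(t)*X+np.sin(t)*Z
    return np.column_stack([x,np.cross(z,x),z])
CY=-27.; C0=np.array([482.8,193.4,2.])
def case(x,y,z,C0=C0,cy=CY):
    a=np.radians(cy); return C0+[x*np.cos(a)-y*np.sin(a),x*np.sin(a)+y*np.cos(a),z]
def wrist(name):
    s=sensors.read_state(); p,d=optics.grab_frame("wrist")
    cv2.imwrite(f"pics/{name}.png",cv2.cvtColor(p,cv2.COLOR_RGB2BGR)); np.savez(f"pics/{name}.npz",d=d,R=s["eef_rot"],p=s["eef_pos"])
def wpx(name,u,v,z=None):
    f=np.load(f"pics/{name}.npz"); c=optics.camera_params("wrist"); T=c["T_tool_cam"]
    r=np.linalg.solve(c["mtx"],[u,v,1.]); w=f["R"]@T[:3,:3]@r; o=f["p"]+f["R"]@T[:3,3]
    s=(z-o[2])/w[2] if z is not None else f["d"][int(round(v)),int(round(u))]
    return o+s*w
E
python3 - <<'E'
from h import *
for fl in (0,180):
    for n,p,a,t in [("look",[569,-154,220],42.3,0),("grasp",[547,-174,88],42.3,0),("mouth",case(-140,-22,35),CY,0),("in",case(-71,-22,33),CY,0),("push",case(-57,-22,35),CY,0),("push45",case(-57,-22,35),CY,40 if fl==0 else -40),("door0",case(-150,110,45),CY,0),("door1",case(-77,-30,45),CY,0),("d90",case(-150,110,45),CY-90,0)]:
        q=ctrl.solve_ik(p,down(a+fl,t)); print(fl,n,None if q is None else np.round(q,2))
ctrl.move_ptp([569,-154,240],down(42.3))
wrist("w1"); print(sensors.read_state()["t"])
E
```

```text
0 look [-0.41  0.27  1.54 -0.    1.33  0.42]
0 grasp [-0.46  0.4   1.68 -0.    1.07  0.37]
0 mouth [ 0.39  0.22  2.07 -0.    0.85  2.43]
0 in [ 0.28  0.29  1.98 -0.    0.87  2.32]
0 push [ 0.26  0.3   1.96 -0.    0.88  2.3 ]
0 push45 None
0 door0 [ 0.57  0.4   1.79 -0.    0.96  2.61]
0 door1 [ 0.27  0.24  2.   -0.    0.89  2.31]
0 d90 [ 0.57  0.4   1.79 -0.    0.96 -2.1 ]
180 look [-0.41  0.27  1.54 -0.    1.33 -2.72]
180 grasp [-0.46  0.4   1.68 -0.    1.07 -2.77]
180 mouth [ 0.39  0.22  2.07 -0.    0.85 -0.71]
180 in [ 0.28  0.29  1.98 -0.    0.87 -0.82]
180 push [ 0.26  0.3   1.96 -0.    0.88 -0.84]
180 push45 None
180 door0 [ 0.57  0.4   1.79 -0.    0.96 -0.53]
180 door1 [ 0.27  0.24  2.   -0.    0.89 -0.83]
180 d90 [ 0.57  0.4   1.79 -0.    0.96  1.04]
1.9917
```

View pics/w1.png

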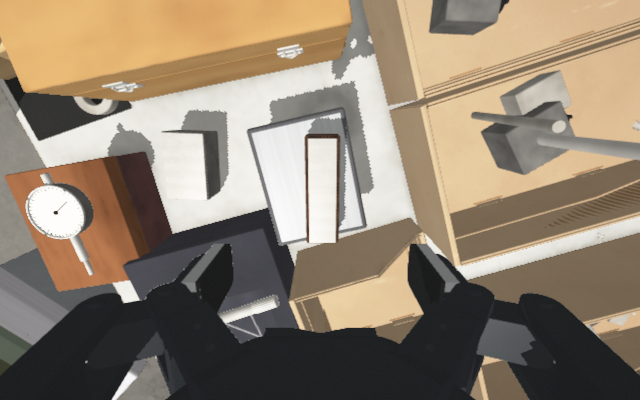

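The block's steel face spans (306,135) to (340,242), and its near end is crowded by the bin wall at (295–410,220–270). The far end around row 150 is clear, so I'll grip there and insert with the half-turn branch.

Run:
```python
from h import *
k=[wpx("w1",u,v,94)[:2] for u,v in [(306,135),(339.5,135),(338,242),(307,242)]]
c=sum(k)/4; ax=(k[0]+k[1]-k[2]-k[3])/2
print(c.round(1),np.linalg.norm(ax),np.linalg.norm((k[0]+k[3]-k[1]-k[2])/2),np.degrees(np.arctan2(ax[1],ax[0])),wpx("w1",322,190).round(1))
print("instr",wpx("w1",250,70,130).round(0),wpx("w1",330,50).round(0),"bins",wpx("w1",392,110).round(0),wpx("w1",405,160).round(0))
```

```text
[ 571.7 -155.9] 102.2289663256514 29.915484753785652 42.187496882429556 [ 572.3 -154.6   94.7]
instr [610. -50. 130.] [671. -76.  56.] bins [ 678. -163.   20.] [ 650. -213.   24.]
```

Run:
```python
from h import *
ctrl.gripper_to(48,90)
g=np.array([571.7,-155.9])+36*np.array([np.cos(np.radians(42.2)),np.sin(np.radians(42.2))])
ctrl.move_ptp([*g,150],down(42.2))
print(ctrl.move_l([*g,87],vel=80,threshold=8), sensors.read_state()["eef_pos"])
ctrl.gripper_to(20,90); s=sensors.read_state(); print(s["grip_width"])
ctrl.move_l([*g,230],vel=120); s=sensors.read_state(); print(s["grip_width"],s["force"],s["wrist_torque"],s["t"])
# go out in front of the mouth, high
ctrl.move_ptp(case(-180,-22,230),down(CY+180))
s=sensors.read_state();print(s["grip_width"],s["t"],s["q"])
wrist("w2")
```

```text
False [ 598.84552654 -131.85516195   87.39479861]
30.604467857546723
30.696313846609726 [ 0.1864269   0.22201318 -2.63135107] [ 0.07210629 -0.10183412  0.00012998] 5.4917
30.840069743558356 7.25 [ 4.69231801e-01 -1.51619216e-01  1.96036336e+00 -3.09728897e-04
  1.33208235e+00 -6.29052418e-01]
```

View pics/w2.png

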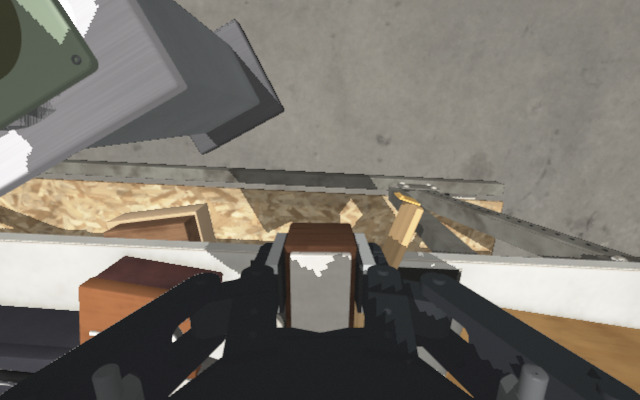

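The block is held squarely between the pads, with its end at (283–357,225–330) and the door at right near (405,230). The case is hidden behind the gripper, so I'll turn the tool half a turn to put the camera above the case for one look.

Run:
```python
from h import *
ctrl.move_ptp(case(-130,0,240),down(CY))
wrist("w3"); s=sensors.read_state(); print(s["t"],s["eef_pos"],s["grip_width"])
```

```text
9.95 [366.95621169 252.40288648 241.98740156] 30.75680016020332
```

View pics/w3.png

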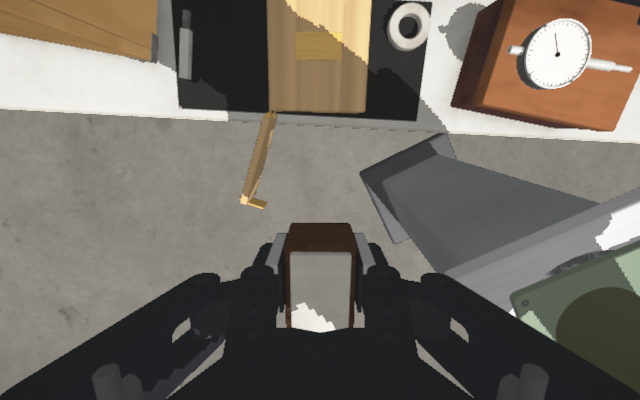

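The case top shows its front corners at (269,111) and (366,111), with side edges running up to row 0. The door runs from (272,113) to (243,204), and the ring and edge finder have not moved. I'll fit the case edges from depth.

Run:
```python
from h import *
f=np.load("pics/w3.npz"); d=f["d"]; c=optics.camera_params("wrist");T=c["T_tool_cam"]
v,u=np.mgrid[0:130,240:400]; r=np.linalg.solve(c["mtx"],np.stack([u.ravel(),v.ravel(),np.ones(u.size)]))
P=(f["R"]@(T[:3,:3]@(r*d[v,u].ravel())+T[:3,3:])).T+f["p"]
z=P[:,2].reshape(v.shape); m=(abs(z-56)<5)
print("z med",np.median(z[m]))
L=[];Rr=[]
for row in range(4,104):
    k=np.flatnonzero(m[row]&(np.arange(160)<135))
    L.append((240+k[0]-.5,row)); Rr.append((240+k[-1]+.5,row))
F=[(col,np.flatnonzero(m[:,col-240])[-1]+.5) for col in range(276,360)]
W=lambda pts:np.array([wpx("w3",a,b,56)[:2] for a,b in pts])
def line(p):
    vx,vy,x,y=cv2.fitLine(p.astype(np.float32),cv2.DIST_HUBER,0,.01,.01).ravel(); 
    return np.array([x,y]),np.degrees(np.arctan2(vy,vx))
(pl,al),(pr,ar),(pf,af)=map(line,map(W,(L,Rr,F)))
print("angles",al,ar,af)
cy=(al+ar)/2 if abs(al)<90 else None
a=np.radians(cy); X=np.array([np.cos(a),np.sin(a)]);Y=np.array([-X[1],X[0]])
print("width",(pl-pr)@Y,"mid y",(pl+pr)@Y/2,"front x",pf@X)
C=X*(pf@X+57)+Y*((pl+pr)@Y/2); print("case",C,cy)
print("door", [wpx("w3",*q,57).round(1) for q in [(271,112),(242,203)]])
# held block end
for uu in (300,320,340): print(wpx("w3",uu,245).round(1), wpx("w3",uu,300).round(1))
# top camera too
p,dd=optics.grab_frame("top"); cv2.imwrite("pics/t2.png",p[:,:,::-1]); np.save("pics/t2.npy",dd)
```

```text
z med 56.156885518389586
angles -27.966688 -28.226974 61.570087
width 95.45241 mid y 400.6091 front x 278.07632
case [484.26068 195.58992] -28.096832
door [array([454.1, 262.8,  57. ]), array([386.3, 337.2,  57. ])]
[384.1 253.9 243.7] [362.5 265.1 247.9]
[379.8 246.4 242.9] [358.1 257.5 247.2]
[375.7 238.7 242.6] [355.1 249.3 248.7]
```

```bash
sed -i 's/^CY=.*/CY=-28.2; C0=np.array([484.3,195.6,2.])/' h.py
python3 - <<'E'
from h import *
Rr=down(CY+180); st=lambda n:print(n,[np.round(sensors.read_state()[k],1) for k in("t","eef_pos","force","wrist_torque","grip_width")])
ctrl.move_ptp(case(-160,-22,237),Rr)
ctrl.move_l(case(-160,-22,37.6),vel=150); st("pre")
f0=sensors.read_state()["force"]
for x in (-135,-120,-105,-90,-75,-72):
    hit=ctrl.move_l(case(x,-22,37.6),vel=50,threshold=10)
    st((x,hit))
    if hit: break
p,d=optics.grab_frame("side"); cv2.imwrite("pics/s3.png",cv2.resize(p[200:350,200:380,::-1],None,fx=4,fy=4,interpolation=cv2.INTER_CUBIC))
E
```

```text
pre [np.float64(14.1), array([333.7, 252.2,  40.3]), array([-0.3, -0.1, -1.9]), array([ 0.1,  0.1, -0. ]), np.float64(30.6)]
(-135, False) [np.float64(14.7), array([354.9, 239.8,  39.5]), array([-0.2, -1.3, -2.9]), array([ 0.1,  0.1, -0. ]), np.float64(30.9)]
(-120, False) [np.float64(15.2), array([368.5, 232.8,  39.6]), array([-1.1, -0.2, -3.2]), array([ 0.1,  0.1, -0. ]), np.float64(30.8)]
(-105, False) [np.float64(15.6), array([381.7, 225.7,  39.7]), array([ 1. ,  0.5, -3. ]), array([0.1, 0.1, 0. ]), np.float64(30.7)]
(-90, False) [np.float64(16.1), array([394.9, 218.6,  39.6]), array([-0.3, -0.1, -3. ]), array([0.1, 0.2, 0. ]), np.float64(30.8)]
(-75, False) [np.float64(16.5), array([408.1, 211.5,  39.6]), array([-0.9, -0.1, -1.6]), array([-0. ,  0.1,  0.1]), np.float64(30.8)]
(-72, False) [np.float64(16.8), array([410.5, 210.2,  39.6]), array([ 0.1,  0.8, -3. ]), array([ 0. ,  0.1, -0. ]), np.float64(30.9)]
```

View pics/s3.png

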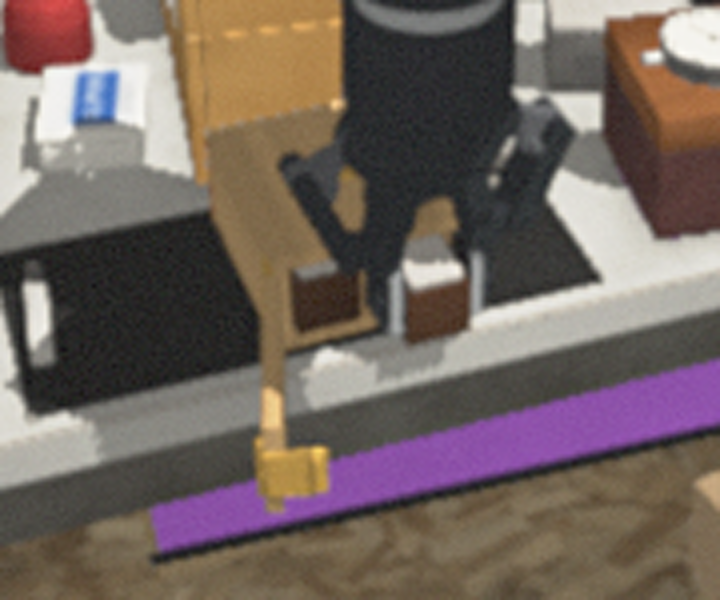

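The view shows the block straight in the right-hand bay with free clearance, held at (435,310), and the twin visible at (325,295). I'll set it down, release it and push it home with closed, tilted fingers.

Run:
```python
from h import *
st=lambda n:print(n,[np.round(sensors.read_state()[k],1) for k in("t","eef_pos","force","grip_width")])
print(ctrl.move_l(case(-72,-22,35.4),vel=15,threshold=4)); st("down")
ctrl.gripper_to(46); 
ctrl.move_l(case(-72,-22,110),vel=120); st("up")
for t in (0,-10,-15,-20,-30):
    print(t,[ctrl.solve_ik(case(x,-22,45),down(CY+180,t)) is not None for x in (-130,-100,-80,-70)])
wrist("w4")
```

```text
True
down [np.float64(17.0), array([410.6, 210.4,  38.1]), array([-0.9,  0.7,  4.8]), np.float64(30.8)]
up [np.float64(18.1), array([409.8, 210.1, 111.4]), array([ 0.4, -0.7,  0.2]), np.float64(45.9)]
0 [True, True, True, True]
-10 [True, True, True, True]
-15 [True, True, True, True]
-20 [True, True, True, True]
-30 [True, True, True, True]
```

View pics/w4.png

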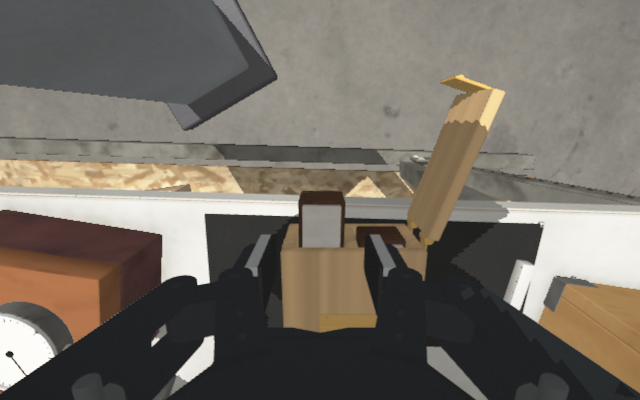

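The block sits straight in the bay, with its steel face up at (322,225) and about 30 mm proud, and the fingers are clear of it. Pushing now.

Run:
```python
from h import *
st=lambda n:print(n,[np.round(sensors.read_state()[k],1) for k in("t","eef_pos","force","grip_width")])
R=down(CY+180,-25); 
ctrl.move_l(case(-130,-22,110),vel=150); ctrl.gripper_to(0,40)
ctrl.move_ptp(case(-130,-22,100),R)
ctrl.move_l(case(-125,-22,43),vel=120); st("pre")
h=ctrl.move_l(case(-85,-22,43),vel=50,threshold=12); st(h)
if not h: h=ctrl.move_l(case(-68,-22,43),vel=20,threshold=12); st(h)
p=sensors.read_state()["eef_pos"]-C0; a=np.radians(CY); print("tcp case x,y",p[0]*np.cos(a)+p[1]*np.sin(a),-p[0]*np.sin(a)+p[1]*np.cos(a))
ctrl.move_l(case(-130,-22,43),vel=120); ctrl.move_l(case(-130,-22,160),vel=200)
ctrl.move_ptp(case(-100,-10,180),down(CY+180)); wrist("w5"); st("")
```

```text
pre [np.float64(20.5), array([364.5, 235.2,  45.3]), array([-0.7, -0.4,  0.6]), np.float64(-0.1)]
False [np.float64(21.4), array([399. , 216.1,  44.8]), array([-0. ,  0.2, -0.2]), np.float64(-0.1)]
True [np.float64(22.0), array([408.7, 210.8,  44.3]), array([-1.9,  1.5,  1.4]), np.float64(0.0)]
tcp case x,y -73.79426663336633 -22.329735730466023
 [np.float64(24.0), array([389.2, 233.3, 179.6]), array([0.1, 0.4, 0. ]), np.float64(-0.1)]
```

View pics/w5.png

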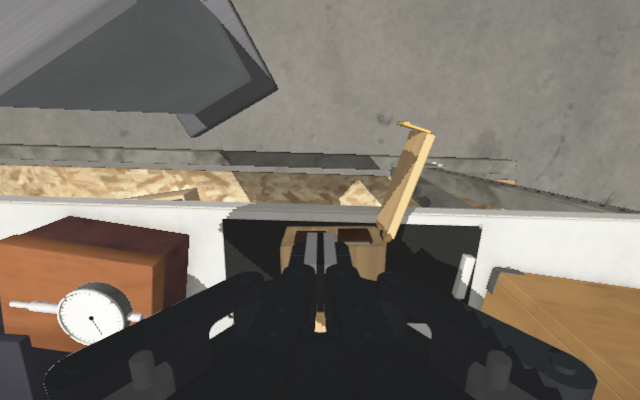

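Nothing sticks out past the mouth, and the push stopped with the fingertip about 2–3 mm inside it, so the block is home. The door runs from (385,240) to (430,130). I'll sweep it shut along its arc.

Run:
```python
from h import *
st=lambda n:print(n,[np.round(sensors.read_state()[k],1) for k in("t","eef_pos","force")])
def pose(th,g,r=80,z=40):
    n=np.array([-np.cos(th),np.sin(th)]);u=np.array([-np.sin(th),-np.cos(th)])
    p=np.array([-62,50])+r*u+(4+g)*n
    return case(*p,z),down(CY+180-np.degrees(th))
P,R=pose(1.88,40,z=150); ctrl.move_ptp(P,R)
P,R=pose(1.88,40); print(ctrl.move_l(P,vel=150,threshold=10)); st("low")
for th in list(np.arange(1.9,0.15,-0.125))+[0.12]:
    P,R=pose(th,11.5); h=ctrl.move_l(P,R,vel=90,threshold=15)
    if h: st((th,h)); break
else:
    st("near"); P,R=pose(0,6); h=ctrl.move_l(P,R,vel=40,threshold=30); st(("shut",h))
    P,R=pose(0,40); ctrl.move_l(P,vel=100); st("back")
p,d=optics.grab_frame("side"); cv2.imwrite("pics/s6.png",cv2.resize(p[200:350,200:380,::-1],None,fx=4,fy=4,interpolation=cv2.INTER_CUBIC))
```

```text
False
low [np.float64(26.7), array([430. , 357.5,  42.9]), array([0.3, 1.1, 0.4])]
near [np.float64(31.0), array([394.5, 212.7,  42. ]), array([ 0.9,  0.9, -0. ])]
('shut', False) [np.float64(31.6), array([402.9, 205. ,  41.4]), array([-8.1,  6.4,  5. ])]
back [np.float64(32.1), array([376.5, 219.5,  42.1]), array([0.2, 0.9, 0.4])]
```

View pics/s6.png

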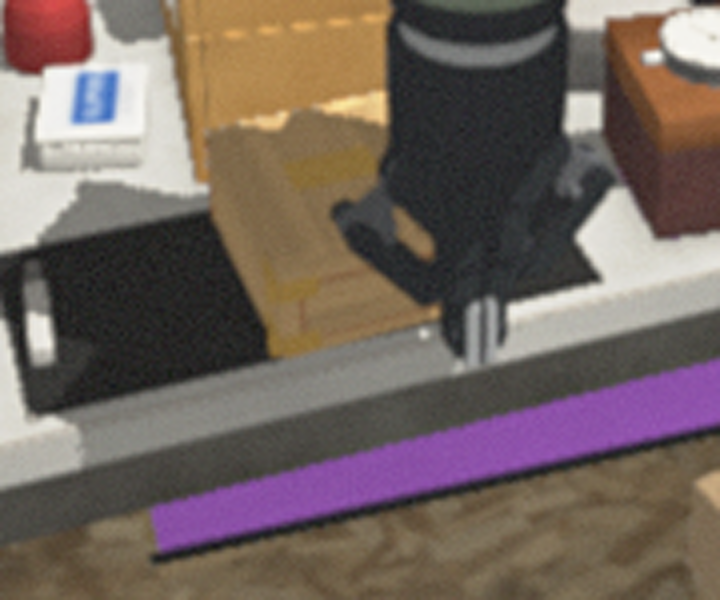

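The door appears shut, with 10 N at full travel. I'll press once more, firmly, then back off and check from close by with the wrist camera.

Run:
```python
from h import *
st=lambda n:print(n,[np.round(sensors.read_state()[k],1) for k in("t","eef_pos","force")])
R=down(CY+180)
for x in (-72,-66):
    h=ctrl.move_l(case(x,-32,40),vel=20,threshold=28); st(h)
    p=sensors.read_state()["eef_pos"]-C0; a=np.radians(CY); print("case x",p[0]*np.cos(a)+p[1]*np.sin(a))
    if h: break
ctrl.move_l(case(-115,-32,40),vel=100); ctrl.move_l(case(-115,-32,200),vel=200)
ctrl.move_ptp(case(-150,0,230),down(CY)); wrist("w6"); st("")
im=cv2.imread("pics/w6.png"); cv2.imwrite("pics/w6c.png",cv2.resize(im[0:160,180:400],None,fx=3.6,fy=3.6,interpolation=cv2.INTER_CUBIC))
```

```text
False [np.float64(34.0), array([402.2, 203.5,  41.8]), array([-10.1,  10.1,   8.5])]
case x -76.0498497434029
False [np.float64(34.4), array([402.7, 202.9,  41.5]), array([-22.4,  20.7,  18.9])]
case x -75.41392863964194
 [np.float64(38.8), array([352.1, 266.4, 231.9]), array([ 0.6,  0.6, -0.5])]
```

View pics/w6c.png

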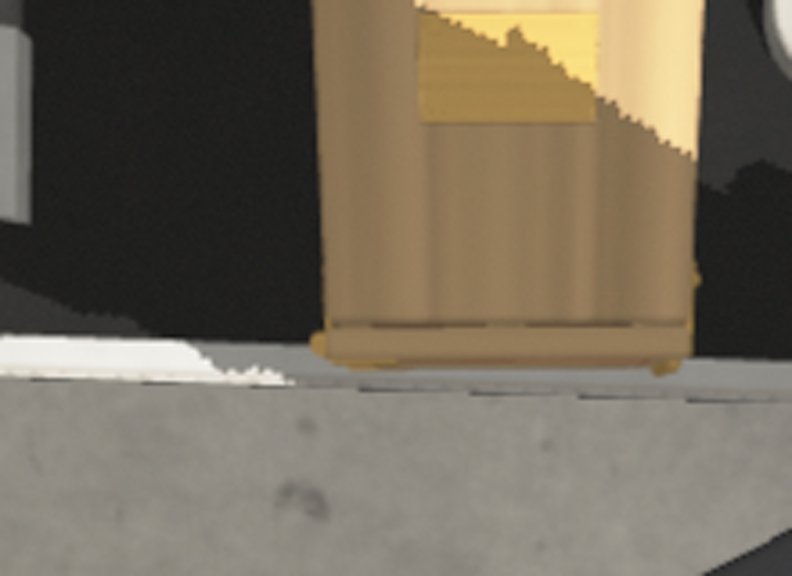

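The door edge (330–690, row 345) lies parallel and flush against the case front, with an even hairline gap and the tongue along the right side. The edge finder is in place.

```bash
python3 -c "
from h import *
ctrl.finish_job()"
```

```text
the job is handed in; nothing more can be done
```

The block is in the right-hand bay, steel face up, the door is shut, and the job is handed in. It took about 39 s of the 72 s allowed; `ctrl.finish_job()` gives no verdict.

- **Block:** I gripped it by its free end, slid it most of the way in without contact forces, let go and pushed it home with closed, tilted fingers. The push stopped on force with the fingertip about 2–4 mm inside the mouth.
- **Door:** I swept it shut along its arc and pressed again at about 36 N. The fingers went only about 0.6 mm farther for the last 20 N or so. In the last close picture the door lies flush and parallel to the case front, with an even hairline gap.
- **Other things:** The twin was still in its bay just before I shut the door. In the last pictures the edge finder looked unmoved and the ring was only partly in view. I did not look at the grey block again after the first wrist view, but nothing went near it.
- **Disagreement:** The top and wrist cameras differed by about 2–3 mm and 1° on the case's pose. I used the wrist camera, and the block went in freely. I did not measure the final pose of the block behind the closed door.

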